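# Feel the plate gap with a feeler blade

## Robot

A 6-joint arm with a two-finger parallel gripper is mounted at the origin on a cart in front of the work surface, level with it; the furniture and walls round the work are solid. World frame = base frame: x ahead of the robot, y to its left, z up, the work surface at z = 0. Lengths are in mm, angles in degrees, forces in N, time in s.
With the tool pointing down it reaches from about 350 to 850 mm from the base axis. Payload 8.1 kg.
Tool frame: the origin (TCP) lies between the finger pads; the fingertips stand 19 mm ahead of it and the grasp point (between the pads) is the TCP (nose_length is the distance from the TCP to the fingertips, in mm); y points along the fingers, x is the direction in which the jaws open and shut, and the axes are right-handed (so a half turn about y gives the same grasp; the last joint's range is limited). The gripper opens to 85 mm and grips with 20 to 120 N. Pads are 22 mm wide; open, the fingers measure 114 mm over their backs; the gripper's body (76 mm by 85 mm) begins 54 mm behind the grasp point. The pads swing forward as they close: fully open they stand 13 mm farther back than shut.
Start: joints at [-80.008, 7.471, 85.268, -0, 87.261, -4.893], TCP at [154.153, -579.864, 250.292] pointing down, gripper open.
Joint ranges: [-169.43, 169.43], [-51.17, 129.36], [1.28, 143.12], [-76.62, 256.62], [0, 156.53], [-152.29, 152.29]. Speed limits (degrees/s): [136.94, 136.94, 159.86, 180, 180, 180].

## Interface

Orientations are given as [roll, pitch, yaw] about the fixed x, y, z axes, in that order (R = Rz(yaw) Ry(pitch) Rx(roll)).
In Python, from bench import sense, snapshot, camera_info, hand_in, nose_length gives the robot as it stands.
- The arm moves only by the tool arm_command, never from a script. Its argument "commands" is a list of rows, each a list of 3 entries, a list of its own where there are three numbers: the opening in per cent of the stroke, from 0 (shut) to 100 (fully open), then the shift along the world's x, y, z in units of 30 mm (1.0 is 30 mm), then the turn, a rotation vector about the world's x, y, z in degrees. A call has 1 to 5 rows; each row shifts and turns the pose as measured when the row begins; what a row does not reach is not made up. A row lasts 1/12 s, in which the tool goes at most 41.7 mm and 7.16 degrees, less where a joint would pass 70% of its speed; a pose out of reach is approached as far as the arm can. A call is refused whole if a number of a shift passes 1 or a number of a turn 7.16, either way. A call with a gripper value outside its range is refused whole. The fingers move at their own pace and stop on an object; "force" is the grip in N (left out, the last holds). Time passes only in rows, so rows that do not move let the fingers close. It gives the time, the measured TCP pose, the force and the opening at its end, in the units of the state.
- sense(): the state, without advancing time (a new reading comes with each control period).
- snapshot(name): name is "scene" or "top" or "wrist"; returns the picture (420x560x3 uint8, blue, green, red); there is no depth.
- camera_info(name): a dict with "fx", "fy", "cx", "cy" (pixels), "k1" (the pictures are not rectified: a ray, as slopes to the right and down, at radius r is drawn at 1 + k1 r^2 times it, then the intrinsics apply), "rvec" (rotation vector, rad) and "tvec" (3), from world to camera coordinates, as OpenCV has them; the wrist camera has in their place "hand_eye" (4x4, takes a point from camera to tool coordinates, whose origin is the TCP and whose axes are the tool frame's). Camera axes: x right, y down, z forward; pixel columns grow to the right and rows downward; lengths in mm; the calibration is good to about 2 mm. A picture is of the moment at which its call begins: read the wrist's pose just before it. camera_info takes no time and is no camera call.
- hand_in(): hands the job in, once; it reports no verdict.
The state is a dict: "time": time; "joint_pos": joint angles; "qd": joint speeds; "joint_efforts": joint torques, N m; "tool_pos": TCP position; "tcp_rot": TCP orientation; "ft_force": force on the tool from outside, world axes, zero at the start; "wrist_torque": the same for the moment, N m; "finger_gap": finger opening in mm.
Only numpy, scipy, OpenCV 4.12 (cv2) and the standard library are available. Lean on these libraries where they do the work, as an engineer would, in place of code of your own. Each camera call takes 0.05 s, during which the arm holds its last target. There are 200 camera calls.

## Task

Check the gap of the plate fixture: take the yellow-handled feeler blade out of the rack and slide it, upright, down between the fixture's two plates until it drags snugly with both plates gripping it. Do not ram it down hard, and keep your fingers off the plates. Finish while still holding the blade by its handle at that depth, and leave the other blades and the things on the bench alone.

Things in the scene. Friction and masses are not known exactly. Their poses are not given: they have to be found in the camera images.
- yellow_blade: Feeler blade, yellow handle, upright in one of the rack's slots (handle underside on the rack's top). Origin: centre of the handle's underside; z up, x across the thickness, y across the width. Handle 14 (x) x 32 (y) x 55 tall: grip it firmly (60 N) across the 14 mm, 35 to 40 above its underside. Steel blade below: 5 thick, 24 wide, down to z=-95. 50 to 100 g.
- yellow_tip (a point): Middle of the lower end of the yellow blade.
- red_blade: The same with a red handle and a 3 mm blade; leave it in the rack. Same origin.
- blue_blade: The same with a blue handle and a 7 mm blade; leave it in the rack. Same origin.
- rack: Grey block, 50 (x) x 190 (y) x 105 tall, fixed. Origin at the centre of its underside. Three slots, 10 x 28 and 100 deep, in its top at y = -60, 0 and +60; which blade stands where differs. With the blades in, their handles reach 160 above the bench, so lift a blade end over that. It stands right of the middle.
- fixture: Plate-gap fixture, fixed at the left: aluminium base 130 (x) x 90 (y) x 12, origin at the centre of its underside. On it a carriage that floats: it slides along x, 7 mm either way, friction about 0.6 N, so the plates centre themselves on the blade. It carries two facing plates, steel at -x and brass at +x, 60 wide (y), tops 121 above the bench; the gap is open at the top
- fixed_edge (a point): On the inner face of the vertical steel plate, at its top edge, mid-width. Moves with the carriage. Axes as the fixture's.
- leaf_edge (a point): On the inner face of the brass plate, at its top edge, mid-width; axes as the fixture's. Halfway to fixed_edge is the middle of the gap's mouth. The brass plate leans out 15 mm per 100, so the gap narrows downwards: 13 to 16 wide at the top, 0 to 3 wide at 36 above the bench (the setting differs each run: feel for it); floor 30 above the bench.
- leaf (a joint): How far the springs behind the brass plate are pressed back, m: 0 at rest, at most 0.006; 3 N per mm. Once both plates touch the blade, 10 mm deeper adds 1.5 mm. Snug is about 1 to 2.5 mm, when pushing the blade down takes roughly 4 to 8 N.
- book: Bystander: dark blue lab notebook, 237 x 148 x 17, lying. Origin at the centre of its underside.
- amber_bottle: Bystander: brown bottle with black cap, 58 diameter, 118 tall. Origin at the centre of its underside.
- red_pot: Bystander: sample pot with red lid, 48 diameter, 60 tall. Origin at the centre of its underside.
- beaker: Bystander: small glass beaker, 52 diameter, 68 tall. Origin at the centre of its underside.
- tape: Bystander: roll of cream tape lying flat, 69 diameter, 19 tall. Origin at the centre of its underside.
- pot: Bystander: sample pot with white lid, 54 diameter, 68 tall. Origin at the centre of its underside.
- tips: Bystander: blue pipette tip box with clear lid, 88 x 118 x 67. Origin at the centre of its underside.
Mind the look-alikes: they are no part of the job. What is shaped like the yellow_blade but green is not meant.

How it is judged:
By the outcome, as a careful person would: the job done as asked, in the order asked, and still so for the second after the job is handed in, while the arm keeps its last pose, push and grip.
It also fails if it takes over 40 s, if anything falls off the work surface, if the arm or the gripper's body presses on something with over 40 N, if the wrist force passes 120 N, or if a joint passes its speed limit or range.

## Working session

There is one attempt and no reset: what is moved stays moved. The work goes in short steps, Python scripts to look and compute and a tool call to move; the robot and the scene stay as the last step left them, time stands still between calls to the robot, and variables do not carry over. Pictures are saved under pics/ and viewed, about 8 in all and at most 12, crops included, and the job is handed in when it is done.

Besides the shell and the picture viewer there is one more tool, called by a JSON object that holds its "api" and its "payload". arm_command: Moves the arm, as the interface text tells. Its arguments: {"type":"object","properties":{"commands":{"type":"array"},"force":{"type":"number"}},"required":["commands"]}

```bash
mkdir -p pics; cat > h.py <<'E'
import numpy as np, cv2
from bench import *
from scipy.spatial.transform import Rotation as R
def cam(n,st=None):
    c=camera_info(n); K=np.array([[c["fx"],0,c["cx"]],[0,c["fy"],c["cy"]],[0,0,1.]]); D=np.array([c["k1"],0,0,0,0.])
    if n=="wrist":
        T=np.eye(4); T[:3,:3]=R.from_euler("xyz",st["tcp_rot"],degrees=True).as_matrix(); T[:3,3]=st["tool_pos"]
        M=T@np.array(c["hand_eye"]); Rc=M[:3,:3].T; t=-Rc@M[:3,3]
    else: Rc=cv2.Rodrigues(np.array(c["rvec"],float))[0]; t=np.array(c["tvec"],float).ravel()
    return K,D,Rc,t
def ray(C,uv):
    K,D,Rc,t=C; p=cv2.undistortPoints(np.array(uv,float).reshape(1,1,2),K,D).ravel()
    return -Rc.T@t, Rc.T@np.array([p[0],p[1],1])
def plane(C,uv,z):
    o,d=ray(C,uv); return o+d*(z-o[2])/d[2]
def proj(C,P):
    K,D,Rc,t=C; return cv2.projectPoints(np.array(P,float).reshape(-1,3),cv2.Rodrigues(Rc)[0],t,K,D)[0].reshape(-1,2)
def tri(a,b):
    (o,d),(p,e)=a,b; A=np.stack([d,-e],1); s=np.linalg.lstsq(A,p-o,rcond=None)[0]
    x,y=o+d*s[0],p+e*s[1]; return (x+y)/2,np.linalg.norm(x-y)
E
python3 - <<'E'
from h import *
s=sense(); print(s)
for n in("scene","top"):
    im=snapshot(n); cv2.imwrite(f"pics/{n}0.png",im); cv2.imwrite(f"pics/{n}0v.png",cv2.resize(im,(800,600)))
    C=cam(n); print(n,-C[2].T@C[3], C[0][0,0])
E
```

```text
{'time': 0.0, 'joint_pos': array([-8.00084559e+01,  7.51403965e+00,  8.53285237e+01,  6.01148119e-04,
        8.72617101e+01, -4.89356809e+00]), 'qd': array([-0.02839649, -0.07079249, -0.05532935,  0.04639879, -0.07146132,
        0.01567537]), 'joint_efforts': array([-9.97178977e-04, -5.69409907e+01, -5.00541580e+01, -1.96340311e-04,
        1.51580293e-02,  2.36025318e-05]), 'tool_pos': array([ 154.06059109, -579.35876124,  249.26278044]), 'tcp_rot': array([-89.99050672,   0.10384208, -75.11490849]), 'ft_force': array([-0.70243266,  1.32314147,  0.9943734 ]), 'wrist_torque': array([ 0.03505677,  0.03250215, -0.01877537]), 'finger_gap': 85.73715641964229}
scene [ 160.47615027 -883.68560942 1058.48762139] 418.44973850764757
top [ 227.12022491  -77.86848986 1700.51858682] 401.3341678102368
```

View pics/scene0v.png

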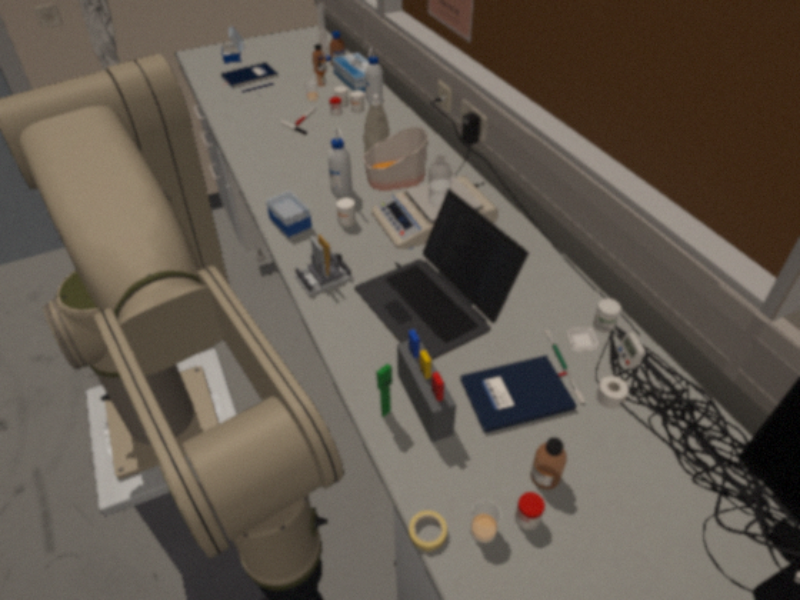

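View pics/top0v.png

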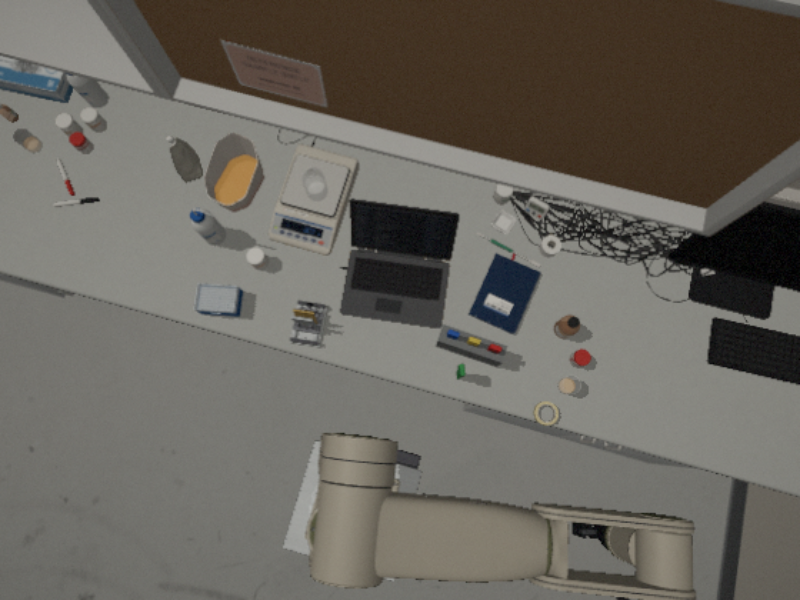

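Scene (800 px scale): the yellow handle is in the rack's middle slot at (426,363), with blue behind it and red in front; the fixture is at (322,262). Top: yellow (474,341), fixture (309,322), green look-alike (461,371). Next, the numbers and zooms.

```bash
python3 - <<'E'
from h import *
T,S=cam("top"),cam("scene"); it,is_=cv2.imread("pics/top0.png"),cv2.imread("pics/scene0.png")
def cen(im,lo,hi,box):
    x0,y0,x1,y1=[int(v*.7) for v in box]; h=cv2.cvtColor(im[y0:y1,x0:x1],cv2.COLOR_BGR2HSV); m=cv2.inRange(h,lo,hi)
    ys,xs=np.nonzero(m); r=cv2.minAreaRect(np.stack([xs,ys],1).astype(np.float32)); return np.array([xs.mean()+x0,ys.mean()+y0]),len(xs),r[1:]
for n,lo,hi in(("y",(20,130,90),(33,255,255)),("r",(0,150,90),(8,255,255)),("b",(108,130,70),(125,255,255))):
    a=cen(it,lo,hi,(435,320,510,365)); b=cen(is_,lo,hi,(395,325,455,405))
    print(n,a,b,"plane160",plane(T,a[0],160).round(1),"tri",tri(ray(T,a[0]),ray(S,b[0])))
a=it[200:255,195:240]; b=is_[155:215,195:255]
cv2.imwrite("pics/fix.png",np.hstack([cv2.resize(a,(330,400),interpolation=2),cv2.resize(b,(400,400),interpolation=2)]))
# rack base: 
print("fix approx",plane(T,np.array([309,322])*.7,60))
E
```

```text
y (array([331.35483871, 238.12903226]), 31, ((8.040761947631836, 3.7262067794799805), 11.309932708740234)) (array([297.98148148, 253.35185185]), 108, ((19.402849197387695, 6.790997505187988), 75.96376037597656)) plane160 [ 521.6 -200.3  160. ] tri (array([ 526.05934563, -202.07908815,  139.90166287]), np.float64(1.3454754610347437))
r (array([346.4137931 , 242.89655172]), 29, ((8.221921920776367, 3.1622774600982666), 18.434947967529297)) (array([306.48192771, 268.65060241]), 83, ((18.6805419921875, 5.99065637588501), 75.0685806274414)) plane160 [ 519.  -260.7  160. ] tri (array([ 522.24081821, -262.76660648,  142.06927077]), np.float64(0.23566734369987366))
b (array([316.57142857, 233.10714286]), 28, ((4.0, 7.0), 90.0)) (array([289.6626506 , 238.37349398]), 83, ((18.406312942504883, 5.906503677368164), 74.05460357666016)) plane160 [ 525.4 -140.3  160. ] tri (array([ 529.62021701, -141.21659703,  141.18395708]), np.float64(1.1161402935661853))
fix approx [465.26979407 265.89147408  60.        ]
```

View pics/fix.png

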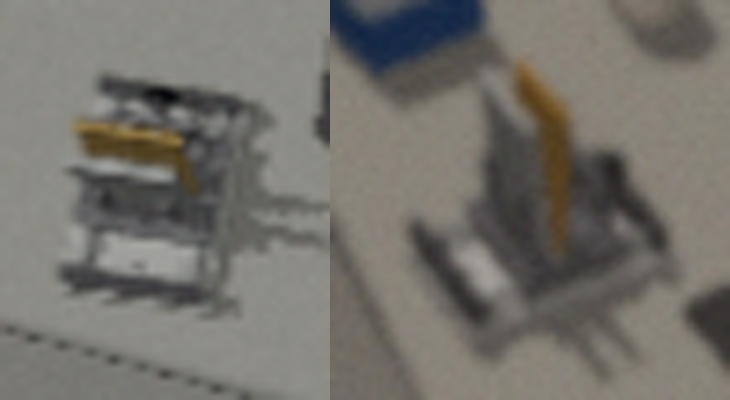

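{"api": "arm_command", "payload": {"commands": [[100,[0.9,0.9,0],[0,0,6]],[100,[0.9,0.9,0],[0,0,6]],[100,[0.9,0.9,0],[0,0,6]],[100,[0.9,0.9,0],[0,0,6]],[100,[0.9,0.9,0],[0,0,6]]]}}

```text
time: 0.52
tool_pos: [285.9, -442.6, 245.2]
tcp_rot: [-90.1, 0.4, -44.7]
ft_force: [0.6, -0.3, -0.0]
finger_gap: 85.4
```

{"api": "arm_command", "payload": {"commands": [[100,[0.9,0.9,0],[0,0,6]],[100,[0.9,0.9,0],[0,0,6]],[100,[0.9,0.9,0],[0,0,6]],[100,[0.9,0.9,0],[0,0,6]],[100,[0.9,0.9,0],[0,0,6]]]}}

```text
time: 0.93
tool_pos: [424.8, -298.9, 243.2]
tcp_rot: [-90.0, 0.5, -13.3]
ft_force: [1.1, -0.2, -0.1]
finger_gap: 85.8
```

{"api": "arm_command", "payload": {"commands": [[100,[0.9,0.8,0.2],[0,0,6]],[100,[0.9,0.8,0.1],[0,0,4]],[100,[0.9,0.8,0.1],[0,0,0]],[100,[0.5,0.7,0],[0,0,0]],[100,[0,0,0],[0,0,0]]]}}

```text
time: 1.35
tool_pos: [527.4, -193.3, 253.2]
tcp_rot: [-89.8, 0.6, -1.9]
ft_force: [-0.5, 0.6, 0.1]
finger_gap: 85.7
```

```bash
python3 - <<'E'
from h import *
s=sense(); im=snapshot("wrist"); cv2.imwrite("pics/w1.png",im); C=cam("wrist",s)
print(s["tool_pos"],s["tcp_rot"],s["ft_force"]); print("cam",-C[2].T@C[3],C[2][2])
print(np.array(camera_info("wrist")["hand_eye"]).round(2))
print(proj(C,[[522,-201,160],[526,-202,160],[522,-201,105]]))
E
```

```text
[ 527.38393213 -193.30679327  253.24214223] [-89.76563135   0.63290041  -1.92054231] [-0.45687048  0.56698225  0.06482899]
cam [ 531.96507002 -123.39948458  375.98339052] [-0.01918629 -0.27413235 -0.96150057]
[[   1.      0.      0.      0.88]
 [  -0.     -0.28    0.96 -122.47]
 [   0.     -0.96   -0.28   70.52]
 [   0.      0.      0.      1.  ]]
[[271.26145626 233.63402772]
 [276.78919467 234.78114606]
 [273.24951713 212.80508205]]
```

View pics/w1.png

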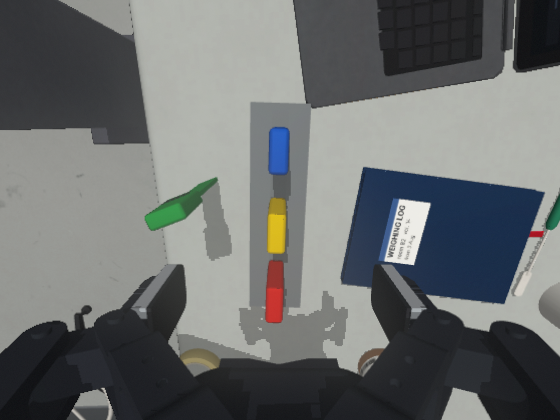

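The wrist view shows yellow at about (277,225) between blue (279,150) and red (275,290), with clear room for the fingers either side in x.

```bash
python3 - <<'E'
from h import *
s=sense(); C=cam("wrist",s); im=cv2.imread("pics/w1.png"); h=cv2.cvtColor(im,cv2.COLOR_BGR2HSV)[90:330,230:330]
for n,lo,hi in(("y",(20,130,60),(33,255,255)),("r",(0,150,60),(8,255,255)),("b",(108,150,60),(125,255,255))):
    m=cv2.inRange(h,lo,hi); c=max(cv2.findContours(m,0,1)[0],key=cv2.contourArea)
    m2=((m>0)&(h[...,2]>180)).astype(np.uint8); ys,xs=np.nonzero(m2); 
    x,y,w,hh=cv2.boundingRect(c); bx=(x+230,y+90,w,hh)
    print(n,bx,"maxV",h[...,2][m>0].max(),"brightcen",xs.mean()+230,ys.mean()+90,xs.min()+230,xs.max()+230,ys.min()+90,ys.max()+90)
    # far/near edges: top edge of handle
    for yy in (y+4,y+hh//2,y+hh-4):
        r=np.nonzero(m[yy])[0]; l,rr=r.min()+230,r.max()+231
        print("  row",yy+90,l,rr,plane(C,((l+rr)/2,yy+90),160).round(1),(plane(C,(rr,yy+90),160)-plane(C,(l,yy+90),160)).round(1)[0])
    print("  lo edge",plane(C,(x+w/2+230,y+hh+90),160).round(1),"hi edge bottom",plane(C,(x+w/2+230,y+90),160).round(1))
E
```

```text
y (267, 198, 19, 56) maxV 224 brightcen 275.7714285714286 232.97301587301587 268 284 214 252
  row 202 270 286 [ 526.7 -178.9  160. ] 11.3
  row 226 267 286 [ 525.  -196.8  160. ] 13.7
  row 250 267 285 [ 524.  -215.5  160. ] 13.3
  lo edge [ 524.3 -218.7  160. ] hi edge bottom [ 525.7 -176.   160. ]
r (266, 261, 17, 62) maxV 210 brightcen 273.54266958424506 304.5120350109409 267 281 288 321
  row 265 269 283 [ 523.6 -227.6  160. ] 10.5
  row 292 266 283 [ 521.7 -250.3  160. ] 13.1
  row 319 266 282 [ 520.4 -274.1  160. ] 12.6
  lo edge [ 520.7 -277.8  160. ] hi edge bottom [ 522.6 -224.3  160. ]
b (269, 127, 20, 47) maxV 195 brightcen 278.15675675675675 148.8936936936937 272 286 129 170
  row 131 270 289 [ 529.3 -130.4  160. ] 12.6
  row 150 269 289 [ 528.5 -142.8  160. ] 13.5
  row 170 269 288 [ 527.8 -156.3  160. ] 13.1
  lo edge [ 528.  -159.1  160. ] hi edge bottom [ 529.  -127.8  160. ]
```

{"api": "arm_command", "payload": {"commands": [[45,[-0.09,-0.3,-0.5],[-0.2,-0.6,-1.6]],[45,[0,0,-0.8],[0,0,0]],[45,[0,0,-0.6],[0,0,0]],[45,[0,0,-0.4],[0,0,0]],[45,[0,0,0],[0,0,0]]]}}

```text
time: 1.82
tool_pos: [521.7, -206.4, 181.7]
tcp_rot: [-90.1, 0.1, -3.6]
ft_force: [-1.6, 0.4, -0.6]
finger_gap: 38.1
```

```bash
python3 - <<'E'
from h import *
s=sense(); im=snapshot("wrist"); cv2.imwrite("pics/w2.png",im); C=cam("wrist",s)
print(s["tool_pos"],s["tcp_rot"],s["finger_gap"])
h=cv2.cvtColor(im,cv2.COLOR_BGR2HSV); m=cv2.inRange(h,(20,130,60),(33,255,255))[:,200:340]
c=max(cv2.findContours(m,0,1)[0],key=cv2.contourArea); x,y,w,hh=cv2.boundingRect(c)
print((x+200,y,w,hh)); 
for u in(plane(C,(x+200+w/2,y+hh),160),): print(u)
for yy in(y+hh-6,y+hh-20,y+hh-34):
    r=np.nonzero(m[yy])[0]; print(plane(C,((r.min()+r.max()+1)/2+200,yy),160))
gt=plane(cam("top"),np.array([461,371])*.7,140); print("green",gt)
E
```

```text
[ 521.67286456 -206.40709338  181.66002843] [-9.01254927e+01  5.77541318e-02 -3.59487603e+00] 38.08640741086736
(270, 202, 27, 83)
[ 524.70387046 -216.63548722  160.        ]
[ 524.64250791 -213.21889765  160.        ]
[ 525.33683238 -205.45013375  160.        ]
[ 525.76550311 -197.87263466  160.        ]
green [ 434.32288076 -189.67517611  140.        ]
```

View pics/w2.png

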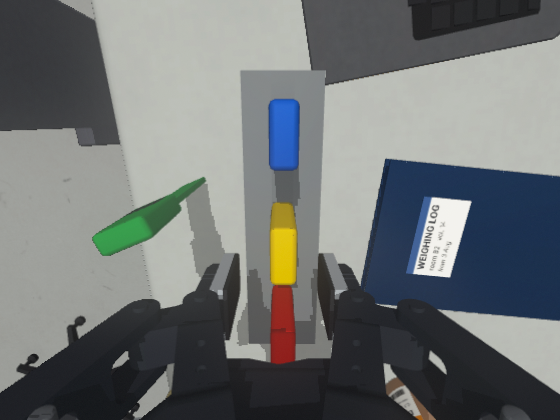

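Fingers straddle the yellow handle, clear of the green one; a small correction of (+3.5, +5.5) before going down.

{"api": "arm_command", "payload": {"commands": [[45,[0.12,0.18,-0.4],[0.1,0,0]],[45,[0,0,-0.5],[0,0,0]],[45,[0,0,-0.4],[0,0,0]],[45,[0,0,0],[0,0,0]]]}}

```text
time: 2.2
tool_pos: [527.6, -202.7, 145.3]
tcp_rot: [-90.2, -0.3, -3.7]
ft_force: [-0.8, 1.1, -0.8]
finger_gap: 38.5
```

{"api": "arm_command", "payload": {"commands": [[45,[-0.05,0.03,-0.12],[0,0.2,0]],[20,[0,0,0],[0,0,0]],[5,[0,0,0],[0,0,0]],[5,[0,0,0],[0,0,0]],[5,[0,0,0],[0,0,0]]], "force": 60}}

```text
time: 2.62
tool_pos: [526.9, -201.7, 143.2]
tcp_rot: [-90.2, -0.2, -3.7]
ft_force: [-0.4, 0.1, -1.3]
finger_gap: 13.2
```

{"api": "arm_command", "payload": {"commands": [[5,[0,0,0],[0,0,0]],[5,[0,0,0],[0,0,0]],[5,[0,0,0],[0,0,0]]]}}

```text
time: 2.87
tool_pos: [527.0, -201.8, 143.9]
tcp_rot: [-90.2, -0.2, -3.7]
ft_force: [-1.1, -0.5, -0.5]
finger_gap: 13.4
```

{"api": "arm_command", "payload": {"commands": [[5,[0,0,0.2],[0,0,0]],[5,[0,0,0.5],[0,0,0]],[5,[0,0,0.8],[0,0,0]],[5,[0,0,1],[0,0,0]],[5,[0,0,1],[0,0,0]]]}}

```text
time: 3.28
tool_pos: [522.2, -199.5, 244.9]
tcp_rot: [-89.9, 0.6, -3.7]
ft_force: [0.7, 0.5, -0.1]
finger_gap: 13.6
```

{"api": "arm_command", "payload": {"commands": [[5,[0,0,1],[0,0,0]],[5,[0,0,1],[0,0,0]],[5,[0,0,0.6],[0,0,0]],[5,[0,0,0.3],[0,0,0]],[5,[0,0,0],[0,0,0]]]}}

```text
time: 3.7
tool_pos: [524.1, -200.3, 347.8]
tcp_rot: [-90.2, -0.3, -3.7]
ft_force: [0.8, -0.8, -1.2]
finger_gap: 13.2
```

{"api": "arm_command", "payload": {"commands": [[5,[-0.1,0.6,0],[0,0,0]],[5,[-0.1,1,0],[0,0,0]],[5,[-0.1,1,0],[0,0,0]],[5,[-0.1,1,0],[0,0,0]],[5,[-0.1,1,0],[0,0,0]]]}}

```text
time: 4.12
tool_pos: [507.3, -63.6, 342.2]
tcp_rot: [-90.3, -0.0, -4.3]
ft_force: [-0.2, 0.5, -0.5]
finger_gap: 13.4
```

{"api": "arm_command", "payload": {"commands": [[5,[-0.1,1,0],[0,0,0]],[5,[-0.1,1,0],[0,0,0]],[5,[-0.1,1,0],[0,0,0]],[5,[-0.1,1,0],[0,0,0]],[5,[-0.1,1,0],[0,0,0]]]}}

```text
time: 4.53
tool_pos: [487.9, 93.3, 333.3]
tcp_rot: [-90.3, 0.6, -4.4]
ft_force: [0.5, 1.1, -1.0]
finger_gap: 13.2
```

{"api": "arm_command", "payload": {"commands": [[5,[-0.1,1,0],[0,0,0]],[5,[-0.1,0.6,0],[0,0,0]],[5,[0,0.3,0],[0,0,0]],[5,[0,0,0],[0,0,0]],[5,[0,0,0],[0,0,0]]]}}

```text
time: 4.95
tool_pos: [477.7, 158.0, 325.5]
tcp_rot: [-90.4, 1.2, -3.9]
ft_force: [0.8, -0.5, -1.0]
finger_gap: 13.6
```

```bash
python3 - <<'E'
from h import *
s=sense(); im=snapshot("wrist"); cv2.imwrite("pics/w3.png",im); C=cam("wrist",s)
print(s["tool_pos"],s["tcp_rot"],s["finger_gap"],s["ft_force"])
E
```

```text
[477.73998376 157.96472919 325.45229057] [-90.37003843   1.1586973   -3.93107654] 13.606221987497369 [ 0.75727375 -0.53214571 -1.01673035]
```

View pics/w3.png

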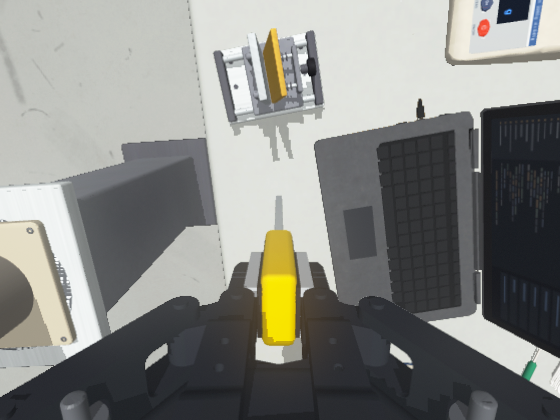

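The wrist view shows the fixture at about (268,75): steel plate left, brass right, gap running roughly vertically in the picture; the blade hangs straight below the handle. Zoom on the fixture.

```bash
python3 - <<'E'
import cv2
im=cv2.imread("pics/w3.png")[20:130,205:335]; cv2.imwrite("pics/w3z.png",cv2.resize(im,None,fx=5,fy=5,interpolation=2))
E
```

```text
(no output)
```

View pics/w3z.png

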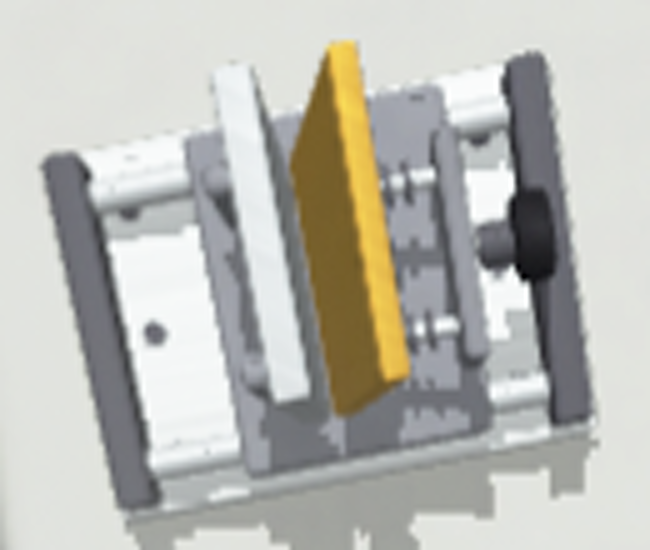

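Zoom: steel's inner top edge runs (252,68)→(308,397), brass's inner top edge (330,45)→(381,380).

```bash
python3 - <<'E'
from h import *
s=sense(); C=cam("wrist",s)
f=lambda p:plane(C,((p[0]+.5)/5-.5+205,(p[1]+.5)/5-.5+20),121)
a,b,c,d=[f(p) for p in((252,68),(308,397),(330,45),(381,380))]
for p in(a,b,c,d): print(p.round(1))
for p,q in((a,b),(c,d)): v=p-q; print("len",np.linalg.norm(v),"yaw",np.degrees(np.arctan2(-v[0],v[1])))
fe,le=(a+b)/2,(c+d)/2; print("fixed",fe,"leaf",le,"gap",np.linalg.norm(fe-le),"mid",(fe+le)/2)
# top-camera check of brass top edge
h=cv2.cvtColor(cv2.imread("pics/top0.png"),cv2.COLOR_BGR2HSV)
T=cam("top"); print("expected top px of fe,le",proj(T,[fe,le]))
# held blade tip direction: handle top mask centroid
h=cv2.cvtColor(cv2.imread("pics/w3.png"),cv2.COLOR_BGR2HSV); 
tr=R.from_euler("xyz",s["tcp_rot"],degrees=True).as_matrix()
tip=s["tool_pos"]+tr@np.array([0,133.5,0]); print("tip",tip,"px",proj(C,[tip,s["tool_pos"]+tr@np.array([0,38.5,0])]))
E
```

```text
[463.1 306.1 121. ]
[469.  248.4 121. ]
[477.8 308.8 121. ]
[483.4 250.5 121. ]
len 58.00809811890604 yaw 5.767688227838603
len 58.564097768738996 yaw 5.482860722699528
fixed [466.06244311 277.20840615 121.        ] leaf [480.63374862 279.62492392 121.        ] gap 14.770325063672427 mid [473.34809586 278.41666504 121.        ]
expected top px of fe,le [[211.29921756 221.56069217]
 [211.82802739 217.98541851]]
tip [475.02583589 156.91419829 191.90420635] px [[277.05422374 208.11657085]
 [276.42465516 253.65287999]]
```

Checks hold: lengths 58 (60), gap 14.8 (13–16), and the top view agrees within 1 px. Fixture yaw is about 5.6°; gap middle (473.3, 278.4).

{"api": "arm_command", "payload": {"commands": [[5,[0,0.9,0],[0.3,-0.6,5]],[5,[0,1,0],[0,-0.5,4.5]],[5,[0,1,0],[0,0,0]],[5,[-0.1,0.7,0],[0,0,0]],[5,[0,0.3,0],[0,0,0]]]}}

```text
time: 5.42
tool_pos: [477.9, 269.0, 324.2]
tcp_rot: [-90.3, 0.0, 5.2]
ft_force: [0.1, -0.3, 0.3]
finger_gap: 13.7
```

{"api": "arm_command", "payload": {"commands": [[5,[0,0,0],[0,0,0]],[5,[0,0,0],[0,0,0]]]}}

```text
time: 5.58
tool_pos: [478.7, 268.2, 323.5]
tcp_rot: [-90.3, 0.1, 5.2]
ft_force: [0.4, -0.3, -1.4]
finger_gap: 13.5
```

```bash
python3 - <<'E'
from h import *
s=sense(); print(s["tool_pos"],s["tcp_rot"],s["ft_force"],s["finger_gap"])
E
```

```text
[478.67097248 268.23668181 323.52034884] [-9.03292493e+01  7.03585653e-02  5.17778841e+00] [ 0.37829734 -0.33294536 -1.41446642] 13.46739864610398
```

{"api": "arm_command", "payload": {"commands": [[5,[-0.18,0.34,-0.3],[0.3,0,0.4]],[5,[0,0,-0.6],[0,0,0]],[5,[0,0,-0.6],[0,0,0]],[5,[0,0,-0.3],[0,0,0]],[5,[0,0,0],[0,0,0]]]}}

```text
time: 6.0
tool_pos: [474.4, 274.2, 266.8]
tcp_rot: [-90.0, -0.1, 5.2]
ft_force: [-0.9, -0.5, -0.7]
finger_gap: 13.1
```

```bash
python3 - <<'E'
from h import *
s=sense(); im=snapshot("wrist"); cv2.imwrite("pics/w4.png",im); print(s["tool_pos"],s["tcp_rot"],s["ft_force"])
C=cam("wrist",s); print(proj(C,[[473.3,278.4,121],[466,277.2,121],[480.6,279.6,121]]))
cv2.imwrite("pics/w4z.png",cv2.resize(im[100:300,190:370],None,fx=3,fy=3,interpolation=2))
sc=snapshot("scene"); cv2.imwrite("pics/s4.png",sc)
E
```

```text
[474.36500328 274.22049915 266.82280428] [-89.99242433  -0.09347055   5.22216025] [-0.90866745 -0.504506   -0.6832251 ]
[[276.14117873 199.5842443 ]
 [267.74690641 200.16104099]
 [284.54334745 199.00671325]]
```

View pics/w4z.png

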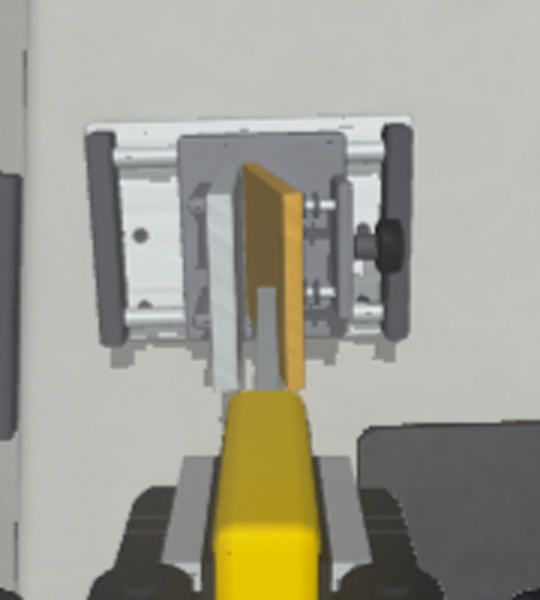

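The blade tip lies between the plates (zoom 267,288; steel edge ~236, brass ~284), about 1.5–2 mm towards brass; I shift by (-1.5,+4) and go down.

{"api": "arm_command", "payload": {"commands": [[5,[-0.06,0.13,0],[0,0,0.4]],[5,[0,0,-0.3],[0,0,0]],[5,[0,0,-0.4],[0,0,0]],[5,[0,0,-0.3],[0,0,0]],[5,[0,0,0],[0,0,0]]]}}

```text
time: 6.52
tool_pos: [475.0, 279.6, 241.1]
tcp_rot: [-89.8, -0.6, 5.6]
ft_force: [-0.7, 1.0, -1.2]
finger_gap: 13.1
```

{"api": "arm_command", "payload": {"commands": [[5,[-0.04,0,-0.2],[-0.2,0.5,0]],[5,[0,0,-0.25],[0,0,0]],[5,[0,0,-0.25],[0,0,0]],[5,[0,0,0],[0,0,0]]]}}

```text
time: 6.85
tool_pos: [473.2, 279.5, 216.9]
tcp_rot: [-90.0, 0.0, 5.7]
ft_force: [-1.1, -0.6, -0.9]
finger_gap: 13.3
```

```bash
python3 - <<'E'
from h import *
for i in range(3):
    s=sense(); im=snapshot("wrist"); print(s["tool_pos"],s["tcp_rot"],s["ft_force"],s["wrist_torque"])
cv2.imwrite("pics/w5z.png",cv2.resize(im[120:320,190:370],None,fx=3,fy=3,interpolation=2))
E
```

```text
[473.18315798 279.502248   216.92361534] [-8.99880847e+01  2.64341830e-02  5.66092591e+00] [-1.09665974 -0.61681816 -0.86526699] [0.00469722 0.0591533  0.00188057]
[473.37438903 279.59246563 217.64266015] [-8.99771296e+01 -7.52224687e-03  5.66163579e+00] [ 0.32131777 -0.14885936 -0.95305341] [-0.02352397 -0.00586442 -0.01033656]
[473.73170343 279.72292199 218.51991299] [-8.99564914e+01 -7.03108836e-02  5.66086190e+00] [-0.08233441  0.19066012 -0.17515614] [ 0.00045798 -0.01105559  0.01794959]
```

View pics/w5z.png

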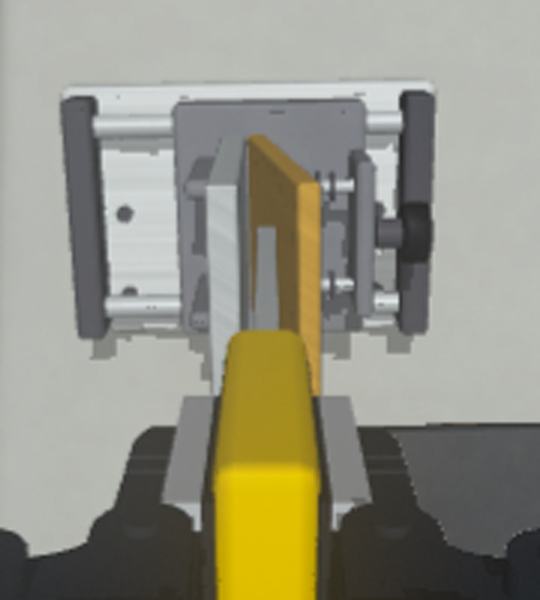

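The blade is inside the gap, clear of both plates. Continuing slowly, watching force (baseline fz ≈ -0.7).

{"api": "arm_command", "payload": {"commands": [[5,[0,0,-0.2],[0,0,0]],[5,[0,0,-0.2],[0,0,0]],[5,[0,0,-0.15],[0,0,0]],[5,[0,0,0],[0,0,0]],[5,[0,0,0],[0,0,0]]]}}

```text
time: 7.42
tool_pos: [473.8, 280.2, 202.5]
tcp_rot: [-89.9, -0.1, 5.7]
ft_force: [-1.0, -0.6, -0.2]
finger_gap: 13.5
```

{"api": "arm_command", "payload": {"commands": [[5,[0,0,-0.1],[0,0,0]],[5,[0,0,-0.05],[0,0,0]],[5,[0,0,0],[0,0,0]]]}}

```text
time: 7.67
tool_pos: [473.6, 280.3, 197.7]
tcp_rot: [-89.9, -0.1, 5.7]
ft_force: [-2.8, -0.8, 1.2]
finger_gap: 13.4
```

```bash
python3 - <<'E'
from h import *
s=sense(); print(s["tool_pos"],s["tcp_rot"],s["ft_force"],s["wrist_torque"])
E
```

```text
[473.5729615  280.26728278 197.73258015] [-89.87889713  -0.11597532   5.67645302] [-2.7929226  -0.75230065  1.22461636] [-0.04786191  0.50128993  0.02123269]
```

{"api": "arm_command", "payload": {"commands": [[5,[0,0,0],[0,0,0]],[5,[0,0,0],[0,0,0]]]}}

```text
time: 7.83
tool_pos: [473.6, 280.3, 197.8]
tcp_rot: [-89.9, -0.1, 5.7]
ft_force: [-2.3, -0.5, 0.3]
finger_gap: 13.2
```

{"api": "arm_command", "payload": {"commands": [[5,[0,0,-0.1],[0,0,0]],[5,[0,0,0],[0,0,0]],[5,[0,0,0],[0,0,0]]]}}

```text
time: 8.08
tool_pos: [473.3, 280.3, 194.6]
tcp_rot: [-89.9, -0.1, 5.7]
ft_force: [-2.7, 0.1, 1.5]
finger_gap: 13.2
```

```bash
python3 - <<'E'
from h import *
L=[]
for i in range(4):
    s=sense(); im=snapshot("wrist"); L.append(np.r_[s["tool_pos"],s["ft_force"],s["wrist_torque"]])
print(np.mean(L,0).round(2),np.std(L,0).round(2))
cv2.imwrite("pics/w6z.png",cv2.resize(im[120:320,190:370],None,fx=3,fy=3,interpolation=2))
E
```

```text
[ 4.7333e+02  2.8032e+02  1.9457e+02 -2.5900e+00 -2.0000e-01  2.2000e-01
 -4.0000e-02  6.8000e-01  0.0000e+00] [0.02 0.01 0.03 0.3  0.36 0.75 0.02 0.02 0.02]
```

View pics/w6z.png

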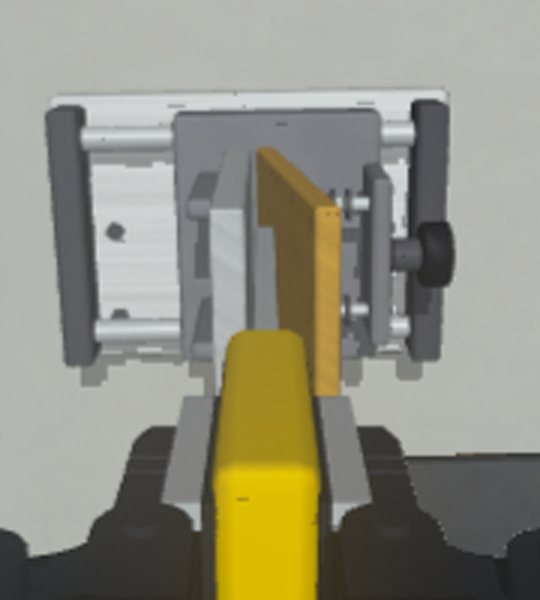

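Blade near the steel face; the force is on the brass side (fx ≈ -2.6, more than the 0.6 N carriage friction). Ease the blade towards the vertical steel plate to see whether that relaxes.

{"api": "arm_command", "payload": {"commands": [[5,[-0.04,0,0],[0,0,0]],[5,[0,0,0],[0,0,0]],[5,[0,0,0],[0,0,0]]]}}

```text
time: 8.53
tool_pos: [472.6, 280.3, 194.7]
tcp_rot: [-89.9, -0.2, 5.7]
ft_force: [-1.1, -0.1, -1.0]
finger_gap: 13.4
```

{"api": "arm_command", "payload": {"commands": [[5,[-0.04,0,0],[0,0,0]],[5,[0,0,0],[0,0,0]],[5,[0,0,0],[0,0,0]]]}}

```text
time: 8.78
tool_pos: [472.0, 280.3, 195.0]
tcp_rot: [-89.9, -0.3, 5.7]
ft_force: [-1.4, -0.1, -1.1]
finger_gap: 13.1
```

```bash
cat > st.py <<'E'
from h import *
L=[]
for i in range(4):
    s=sense(); im=snapshot("wrist"); L.append(np.r_[s["tool_pos"],s["ft_force"],s["wrist_torque"]])
print(np.mean(L,0).round(2),s["tcp_rot"].round(2),s["time"],s["finger_gap"].round(1))
E
python3 st.py
```

```text
Traceback (most recent call last):
  File "st.py", line 5, in <module>
    print(np.mean(L,0).round(2),s["tcp_rot"].round(2),s["time"],s["finger_gap"].round(1))
                                                                ^^^^^^^^^^^^^^^^^^^^^
AttributeError: 'float' object has no attribute 'round'
```

{"api": "arm_command", "payload": {"commands": [[5,[0,0,-0.1],[-0.1,0.3,0]],[5,[0,0,-0.1],[0,0,0]],[5,[0,0,0],[0,0,0]],[5,[0,0,0],[0,0,0]]]}}

```text
time: 9.32
tool_pos: [472.2, 280.5, 188.7]
tcp_rot: [-89.9, 0.1, 5.7]
ft_force: [-0.2, 0.3, 1.0]
finger_gap: 13.1
```

```bash
sed -i 's/,s\["finger_gap"\].round(1)//' st.py; python3 st.py
```

```text
[ 4.7214e+02  2.8048e+02  1.8873e+02 -1.7000e-01  1.0000e-02 -3.9000e-01
 -2.0000e-02  1.4000e-01  2.0000e-02] [-8.993e+01  5.000e-02  5.670e+00] 9.4667
```

{"api": "arm_command", "payload": {"commands": [[5,[0,0,-0.1],[0,0,0]],[5,[0,0,0],[0,0,0]],[5,[0,0,0],[0,0,0]]]}}

```text
time: 9.77
tool_pos: [472.1, 280.5, 185.7]
tcp_rot: [-89.9, 0.0, 5.7]
ft_force: [-0.2, 0.1, 1.6]
finger_gap: 13.4
```

```bash
python3 st.py
```

```text
[ 4.7211e+02  2.8052e+02  1.8573e+02 -9.0000e-02 -7.0000e-02 -5.1000e-01
  1.0000e-02  1.9000e-01  3.0000e-02] [-8.992e+01  5.000e-02  5.670e+00] 9.9167
```

{"api": "arm_command", "payload": {"commands": [[5,[0,0,-0.1],[0,0,0]],[5,[0,0,0],[0,0,0]],[5,[0,0,0],[0,0,0]]]}}

```text
time: 10.22
tool_pos: [472.1, 280.6, 182.8]
tcp_rot: [-89.9, 0.0, 5.7]
ft_force: [-1.0, -0.4, 2.0]
finger_gap: 13.4
```

```bash
python3 st.py
```

```text
[ 4.7210e+02  2.8060e+02  1.8281e+02 -5.2000e-01  2.0000e-02  6.0000e-02
  4.0000e-02  2.2000e-01  6.0000e-02] [-8.991e+01  4.000e-02  5.670e+00] 10.3667
```

{"api": "arm_command", "payload": {"commands": [[5,[0,0,-0.08],[0,0,0]]]}}

```text
time: 10.5
tool_pos: [472.3, 280.7, 181.1]
tcp_rot: [-89.9, 0.0, 5.7]
ft_force: [-2.7, -1.1, 3.6]
finger_gap: 13.3
```

{"api": "arm_command", "payload": {"commands": [[5,[0,0,-0.08],[0,0,0]]]}}

```text
time: 10.58
tool_pos: [472.3, 280.8, 179.0]
tcp_rot: [-89.9, -0.0, 5.7]
ft_force: [-4.5, -1.1, 5.0]
finger_gap: 12.8
```

{"api": "arm_command", "payload": {"commands": [[5,[0,0,0],[0,0,0]]]}}

```text
time: 10.67
tool_pos: [472.1, 280.8, 178.7]
tcp_rot: [-89.9, 0.0, 5.7]
ft_force: [-1.6, -0.7, -1.4]
finger_gap: 13.1
```

```bash
python3 st.py
```

```text
[ 4.7214e+02  2.8079e+02  1.7874e+02 -1.3100e+00 -1.4000e-01 -1.5000e-01
 -2.0000e-02  4.4000e-01  5.0000e-02] [-8.989e+01  3.000e-02  5.670e+00] 10.8167
```

```bash
python3 - <<'E'
from h import *
s=sense(); print(s["tool_pos"].tolist(),s["tcp_rot"].tolist(),s["ft_force"]); im=snapshot("wrist"); cv2.imwrite("pics/w7.png",im)
a=cv2.imread("pics/w4.png")[145:235,245:310]; b=im[145:260,240:310]
A=cv2.resize(a,None,fx=5,fy=5,interpolation=2); B=cv2.resize(b,None,fx=5,fy=5,interpolation=2)
A=cv2.copyMakeBorder(A,0,B.shape[0]-A.shape[0],0,0,0); cv2.imwrite("pics/cmp.png",np.hstack([A,B])); print(A.shape,B.shape)
E
```

```text
[472.14616592823603, 280.7519251040024, 178.713707118707] [-89.88686938395902, 0.02666754799761239, 5.671796622011257] [-1.19576472  0.9573423   0.28411984]
(575, 325, 3) (575, 350, 3)
```

View pics/cmp.png

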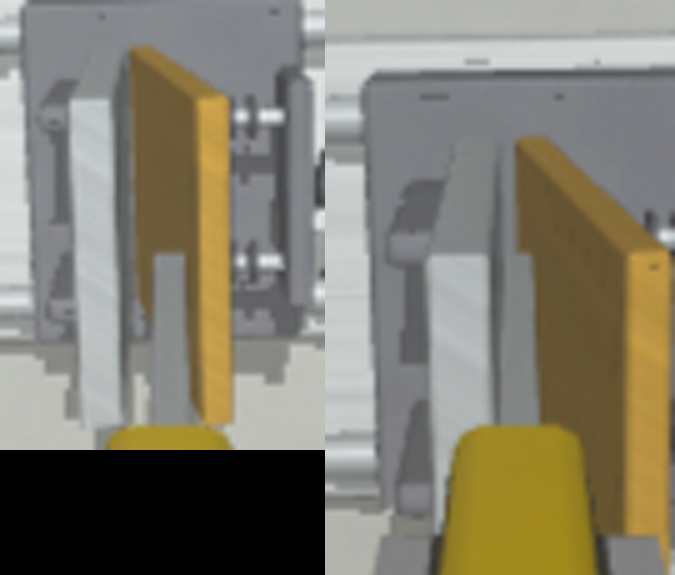

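Right half: the blade's left edge meets the steel plate's inner edge (~497,410), and it stands between both plates. Compute the mouth width then and now, which gives the leaf deflection.

```bash
python3 - <<'E'
from h import *
st4=dict(tool_pos=np.array([474.365,274.2205,266.8228]),tcp_rot=[-89.9924,-.0935,5.222]); s=sense()
for st,ox,st_c,br_c in((st4,245,(112,98),(195,97)),(s,240,(165,255),(300,252))):
    C=cam("wrist",st); g=lambda p:plane(C,((p[0]+.5)/5-.5+ox,(p[1]+.5)/5-.5+145),121)
    a,b=g(st_c),g(br_c); n=R.from_euler("z",5.65,degrees=True).apply([1,0,0]); print(a.round(1),b.round(1),"gap",n@(b-a))
E
```

```text
[462.7 308.5 121. ] [476.8 310.  121. ] gap 14.125964618178063
[466.9 308.9 121. ] [482.6 310.8 121. ] gap 15.876253948844143
```

Mouth widened 14.1 → 15.9 mm (leaf ≈ 1.5–2 mm), steel in contact, and push was ≈ 5–6 N on the last step. All of this is mid-band, so I'll check the neighbours and hand in.

```bash
python3 - <<'E'
from h import *
a=cv2.imread("pics/top0.png"); b=snapshot("top")
for n,lo,hi in(("r",(0,150,90),(8,255,255)),("b",(108,130,70),(125,255,255)),("g",(45,120,40),(80,255,255))):
    o=[]
    for im in(a,b):
        m=cv2.inRange(cv2.cvtColor(im[222:272,302:358],cv2.COLOR_BGR2HSV),lo,hi); ys,xs=np.nonzero(m); o.append((xs.mean().round(1),ys.mean().round(1),len(xs)))
    print(n,o)
s=sense(); print(s["tool_pos"],s["finger_gap"],s["time"]); hand_in()
E
```

```text
r [(np.float64(44.4), np.float64(20.9), 29), (np.float64(44.2), np.float64(21.0), 26)]
b [(np.float64(14.6), np.float64(11.1), 28), (np.float64(14.6), np.float64(11.1), 28)]
g [(np.float64(20.1), np.float64(37.5), 35), (np.float64(20.1), np.float64(37.5), 36)]
[472.15661615 280.76062875 178.74467599] 13.17107540245617 10.9667
the job is handed in; nothing more can be done
```

I took the yellow blade from the rack's middle slot with a 60 N grip, lowered it upright between the plates and handed in at about 11 s, still holding it by the handle.

**Depth and contact:** The tip is about 45 mm above the bench. In the last wrist picture the blade lies against the steel plate. The gap mouth had widened from 14.1–14.8 mm to about 15.9 mm, which puts the leaf at roughly 1.1–2.2 mm.

**Push force:** It was about 5–6 N while moving on the last step. That is inside the 4–8 N band, but force noise is about ±0.8 N.

**Clearance and neighbours:** The fingertips are about 160 mm above the bench, clear of the plate tops at 121 mm. In the top view the red, blue and green blades have not moved; I did not check the other bench items separately.

**Checks that disagreed:**
- The vertical force fell back to about the no-contact level when the arm stood still, so the static reading does not confirm snugness. That rests on the moving force and the widened mouth.
- Part way down, the sideways force reached 2.6 N, above the stated 0.6 N carriage friction. I eased the blade about 1.3 mm towards the steel plate and it dropped. It jumped briefly to 4.5 N on the last step and was about 1.3 N at rest.

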